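Clear the lapping box and hold its lid open

ROBOT

A 7-joint arm with a two-finger parallel gripper is mounted at the origin on the work surface. World frame = base frame: x ahead of the robot, y to its left, z up, the work surface at z = 0. Lengths are in m, angles in rad, forces in N, time in s.
With the tool pointing down it reaches from about 0.4 to 0.925 m from the base axis. Payload 4.1 kg.
Tool frame: the origin (TCP) lies midway between the tips of the shut fingers; the grasp point (between the pads) lies 19 mm behind it; z points along the fingers, y is the line along which they close (so a half turn about z gives the same grasp; the last joint's range is limited). The gripper opens to 85 mm and grips with 20 to 120 N. Pads are 22 mm wide; open, the fingers measure 114 mm over their backs; the gripper's body (76 mm by 85 mm) begins 54 mm behind the grasp point. The pads swing forward as they close: fully open they stand 13 mm farther back than shut.
Start: joints at [-1.315, 0.398, 0.045, 1.537, -0.019, 1.207, -0.051], TCP at [0.226, 0.61, 0.231] pointing down, gripper open.
Joint ranges: [-2.82, 2.82], [-0.49, 2.23], [-1.37, 1.46], [0, 2.46], [-1.36, 4.5], [0.23, 2], [-2.94, 2.94]. Speed limits (rad/s): [2.57, 2.57, 3.14, 3.14, 3.14, 3.14, 3.14].

INTERFACE

Orientations are given as a unit quaternion [w, x, y, z].
In Python, from cell import env, grab_frame, cut_out gives the robot as it stands. The module is installed in compiled form; this text tells all that it offers.
- The arm moves only by the tool drive_tool, never from a script. Its argument "deltas" is a list of rows, each a list of 4 numbers: the shift along the tool's x, y, z in units of 0.03 m (1.0 is 0.03 m), then the turn about the tool's z in units of 10 degrees (1.0 is 10 degrees). In form: [[tx, ty, tz, yaw], ...]. A call has 1 to 20 rows; each row shifts and turns the commanded pose from where the row before left it, along the tool's axes as they then stand; what a row does not reach is not made up. A row lasts 1/8 s, in which the tool goes at most 62.5 mm and 10.7 degrees, less where a joint would pass 70% of its speed; a pose out of reach is approached as far as the arm can. A call with a number of a shift or a turn outside -1 to 1 is refused whole. A call with a gripper value outside its range is refused whole. "claw" is the opening, from -1 (shut) to 1 (fully open), set as the call begins (left out, the last holds). The fingers move at their own pace and stop on an object; "force" is the grip in N (left out, the last holds). Time passes only in rows, so rows that do not move let the fingers close. It gives the time, the measured TCP pose, the force, the opening and the grip force at its end, in the units of the state.
- env.observe(): the state, without advancing time (a new reading comes with each control period).
- grab_frame(name): name is "scene" or "top" or "wrist"; returns a dict with "img" (420x560x3 uint8, red, green, blue), "camera_matrix" (3x3 intrinsics, pixels), "eye" and "orientation" of the camera in the world. Camera axes: x right, y down, z forward; pixel columns grow to the right and rows downward; lengths in m; the calibration is good to about 2 mm. A picture is of the moment at which its call begins. There is no depth.
- env.hand_in(): hands the job in; it is judged then, once.
Trained networks look in the newest picture that a camera, given by its name, has taken for a name from the list of things; names that differ only in an ending like _2 or _b are one class to them, and where a whole thing is asked for, a point or a joint stands for the part that bears it (a point fixed in the world has none). Each returns a list of dicts, best first, with "p" (0 to 1); they miss things now and then, are a little off and sometimes report something else, mostly with a low value. They report only what shows in the picture. A call takes as long as a camera call. They do not tell look-alikes from the thing itself.
- cut_out(camera, target): "region" (420x560 bool, what is visible of it) and "bbox" ([left, top, width, height] in pixels, round what is visible of it).
The state is a dict: "clock": time; "joint_pos": joint angles; "dq": joint speeds; "effort": joint torques, N m; "tool_pos": TCP position; "orientation": TCP orientation; "force": force on the tool from outside, world axes, zero at the start; "ft_torque": the same for the moment, N m; "grip_width": finger opening in m; "grasp_force": force on a finger pad.
Only numpy, scipy, OpenCV 4.12 (cv2) and the standard library are available. Lean on these libraries where they do the work, as an engineer would, in place of code of your own. Each camera call takes 0.05 s, during which the arm holds its last target. There are 200 camera calls.

TASK

Somebody left the copper lap ring on the closed lid of the lapping box: lay it flat (do not drop it) wholly on the round black rubber pad while the lid is still shut. Then raise the lid by its front bar and hold it steady at 50 degrees open so that the lapping plate can be inspected; the lid falls shut by itself, so finish still holding it with the gripper. Leave the spool, valve cap, dial indicator and wrench where they are.

Things in the scene. Friction and masses are not known exactly. Their poses are not given: they have to be found in the camera images.
- lapbox: Grey steel lapping box fixed to the bench, open-topped case 180 (x) x 240 (y) x 100 mm high, with a dark round lapping plate (top 46 mm up) inside, covered by the blue lid. Origin: centre of its underside, on the bench; z up, its x axis points from the front bar towards the hinge, y along the hinge. It stands at a different place and yaw (up to 0.25 rad) each time.
- lid (a joint): Hinge angle of the blue lid, rad: 0 = shut (level), grows as it opens, 50 degrees = 0.873, stops at 1.3. The lid is a plate 180 x 240 x 8 mm covering the case, lower face 100 mm and top face 108 mm above the bench when shut, about 0.5 kg (0.4 to 0.65). It turns freely and falls shut from every angle when let go; lifting it at the bar takes about 2 to 3 N. No latch holds it.
- lid_bar (a point): Middle of the lid's steel lifting bar: round, 12 mm diameter, running along the box's y, 96 mm free between its two end arms, 50 mm in front of the lid's front edge at the lid's mid-thickness: 230 mm in front of the hinge axis and 104 mm above the bench when shut; there is a clear gap of 44 mm between bar and case. Being round, it can turn between the fingers while they pinch it.
- lid_hinge (a point): Middle of the lid's hinge axis at the box's far top edge, 100 mm above the bench, 90 mm behind the box's centre; axis along the box's y. As the lid opens the bar goes up and over towards the hinge on a circle about this axis (bar centre 230 mm along the lid's underside and 4 mm above it).
- lap_ring: Copper lap ring, flat: outer diameter 50 mm, hole 20 mm, 8 mm thick, 0.12 kg. Loose, it starts lying flat on the lid's top face. Origin: centre of its underside; z is its axis.
- pad: Round black rubber pad fixed to the bench, diameter 130 mm, 4 mm thick, to the left or to the right of the box. Origin: centre of its underside, on the bench.
- spool: Blued steel spool standing upright, loose, diameter 60 mm, 60 mm high. Origin: centre of its underside. Leave alone.
- valve_cap: Green cast-iron valve cap, loose, diameter 72 mm, 50 mm high. Origin: centre of its underside. Leave alone.
- dial: Chrome dial indicator lying face up, loose, diameter 58 mm, 24 mm high, its stem reaching 75 mm from the centre along its x. Origin: centre of its underside. Leave alone.
- wrench: Black steel wrench lying on the bench beyond the box, loose, about 180 mm long along its x. Leave alone.
There are look-alikes about, which are no part of the job. Of the things like the lap_ring, leave any that is purple; of the rest the smaller one is meant.

How it is judged:
By the outcome, as a careful person would: the job done as asked, in the order asked, and still so for the second after the job is handed in, while the arm keeps its last pose, push and grip.
It also fails if it takes over 54 s, if anything falls off the work surface, if the arm or the gripper's body presses on something with over 40 N, if the wrist force passes 120 N, or if a joint passes its speed limit or range.

## Working session

There is one attempt and no reset: what is moved stays moved. The work goes in short steps, Python scripts to look and compute and a tool call to move; the robot and the scene stay as the last step left them, time stands still between calls to the robot, and variables do not carry over. Pictures are saved under pics/ and viewed, at most 10 in all, crops included, and the job is handed in when it is done.

Besides the shell and the picture viewer there is one more tool, called after "Emit:" as name(argument=value, ...), one argument or row to a line, values as JSON. drive_tool: Moves the arm, as the interface text tells. Shifts and turns lie within -1 to 1; 1 stands for 0.03 m of shift or 10 degrees of turn. Its arguments: {"type":"object","properties":{"deltas":{"type":"array"},"claw":{"type":"number"},"force":{"type":"number"}},"required":["deltas"]}

```bash
mkdir -p pics
cat > h.py <<'E'
import numpy as np, cv2
from scipy.spatial.transform import Rotation as R
from cell import env, grab_frame, cut_out
def rot(q): return R.from_quat([q[1],q[2],q[3],q[0]]).as_matrix()
def ray(f,uv):
    d=rot(f["orientation"])@np.linalg.inv(f["camera_matrix"])@np.array([uv[0],uv[1],1.0])
    return np.array(f["eye"]),d/np.linalg.norm(d)
def onz(f,uv,z):
    e,d=ray(f,uv); return e+d*(z-e[2])/d[2]
def proj(f,P):
    p=(np.atleast_2d(P)-np.array(f["eye"]))@rot(f["orientation"]); q=p@np.array(f["camera_matrix"]).T
    return q[:,:2]/q[:,2:]
def tri(a,b):
    (e1,d1),(e2,d2)=a,b
    s=np.linalg.lstsq(np.c_[d1,-d2],e2-e1,rcond=None)[0]
    p,q=e1+s[0]*d1,e2+s[1]*d2
    return (p+q)/2,np.linalg.norm(p-q)
def save(f,n): cv2.imwrite("pics/"+n,cv2.cvtColor(f["img"],cv2.COLOR_RGB2BGR))
def cen(r):
    ys,xs=np.nonzero(r); return np.array([xs.mean(),ys.mean()])
E
cat > a.py <<'E'
from h import *
np.set_printoptions(precision=4,suppress=True)
o=env.observe(); print(o)
for c in ("scene","top"):
    f=grab_frame(c); save(f,c+"0.png"); print(c,np.array(f["eye"]),f["orientation"],f["camera_matrix"])
    for t in ("lap_ring","pad","lapbox","lid","lid_bar","spool","valve_cap","dial","wrench"):
        for d in cut_out(c,t)[:4]:
            u=cen(d["region"]); print(t,round(d["p"],2),u,d["bbox"],onz(f,u,0.108 if t in("lap_ring","lid","lid_bar") else 0.004))
E
python3 a.py; cd pics; python3 -c "
import cv2,numpy as np
cv2.imwrite('b.png',cv2.imread('top0.png'))"
```

```text
{'clock': 0.0, 'joint_pos': array([-1.315 ,  0.3992,  0.045 ,  1.5379, -0.0187,  1.2069, -0.0507]), 'dq': array([ 0.0004, -0.0016, -0.0015, -0.0008,  0.0012, -0.0012, -0.0001]), 'effort': array([ -0.0002, -47.5115,   1.3642, -25.4214,   0.0115,   0.0092,
         0.    ]), 'tool_pos': array([0.2256, 0.6089, 0.2303]), 'orientation': array([-0.0001,  0.1764,  0.9843, -0.001 ]), 'force': array([-0.3189,  0.1509,  0.1114]), 'ft_torque': array([ 0.0518, -0.0105,  0.0041]), 'grasp_force': 0.0, 'grip_width': 0.08531107198857031}
scene [ 1.249  -0.026   0.8848] [-0.2369  0.679   0.6571 -0.2258] [[455.6619   0.     280.4886]
 [  0.     455.6619 211.966 ]
 [  0.       0.       1.    ]]
lap_ring 0.88 [231.0634 306.4507] [214.7, 294.0, 29.6, 24.2] [ 0.8592 -0.1011  0.108 ]
lap_ring 0.58 [243.7308 211.9263] [233.0, 200.2, 24.9, 26.1] [ 0.6355 -0.081   0.108 ]
lap_ring 0.53 [187.5639 210.0639] [179.5, 197.7, 18.8, 21.7] [ 0.6266 -0.203   0.108 ]
pad 0.7 [393.2476 185.2828] [368.4, 167.5, 47.8, 36.5] [0.4775 0.2961 0.004 ]
lapbox 0.58 [270.0088 222.855 ] [206.7, 158.2, 125.1, 117.8] [ 0.5889 -0.024
[... 1315 characters left out ...]
6704 -0.3048  0.004 ]
lapbox 0.92 [292.9619 192.379 ] [229.6, 136.3, 128.1, 126.1] [ 0.6338 -0.0224  0.004 ]
lid 0.59 [293.0282 192.4301] [230.6, 142.0, 128.1, 118.0] [ 0.6218 -0.0191  0.108 ]
lid_bar 0.67 [292.8353 192.9842] [229.8, 136.0, 127.2, 126.0] [ 0.6206 -0.0186  0.108 ]
spool 0.64 [293.1241 193.1262] [230.9, 137.8, 127.0, 125.2] [ 0.6321 -0.0227  0.004 ]
spool 0.59 [133.1699 183.4945] [116.9, 168.7, 35.8, 32.0] [0.6564 0.3486 0.004 ]
valve_cap 0.85 [413.7221 176.6173] [398.8, 164.6, 31.2, 23.2] [ 0.6694 -0.3041  0.004 ]
dial 0.69 [422.6752 276.4427] [396.1, 263.7, 41.4, 26.4] [ 0.4391 -0.3172  0.004 ]
wrench 0.97 [257.4518 112.5656] [221.2, 100.4, 75.3, 24.2] [0.8236 0.0599 0.004 ]
```

View pics/top0.png

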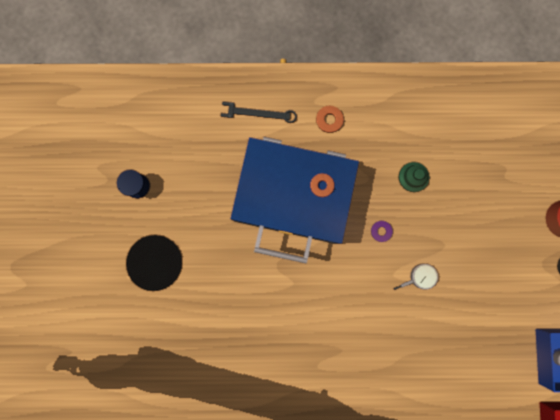

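View pics/scene0.png

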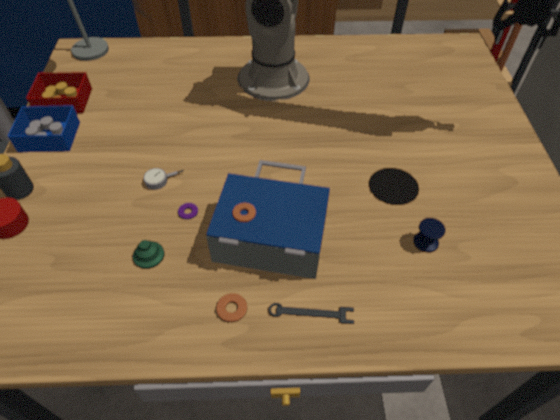

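The lid is the blue plate centred at top (293,192), with the bar at about (282,255) and the pad at (154,262).

Things that could be taken for the ring:
- Orange ring on the lid: top (322,184), scene (244,212).
- Orange ring on the bench: top (330,119), larger.
- Purple ring: top (382,231), to be left alone.

I choose the smaller orange ring, which is the one on the lid.

```bash
cat > m.py <<'E'
from h import *
from scipy.optimize import least_squares
np.set_printoptions(precision=4,suppress=True)
F={c:grab_frame(c) for c in("top","scene")}
def comp(mask,near):
    n,l,s,c=cv2.connectedComponentsWithStats(mask.astype(np.uint8)); 
    i=1+np.argmin([np.hypot(*(c[k]-near))+(1e3 if s[k,4]<40 else 0) for k in range(1,n)]); return l==i,s[i],c[i]
def ell(m):
    c=max(cv2.findContours(m.astype(np.uint8),cv2.RETR_EXTERNAL,cv2.CHAIN_APPROX_NONE)[0],key=len); return cv2.fitEllipse(c)
E={};Q={}
for c,rs,ps,ls in(("top",((322,184),(330,119)),(154,262),(293,192)),("scene",((244,212),(231,306)),(393,185),(270,210))):
    f=F[c]; hsv=cv2.cvtColor(f["img"],cv2.COLOR_RGB2HSV); h,s,v=cv2.split(hsv)
    for k,r in enumerate(rs):
        d=min(cut_out(c,"lap_ring"),key=lambda d:np.hypot(*(cen(d["region"])-r))); E[c,k]=ell(d["region"]); print(c,"ring",k,E[c,k],np.median(f["img"][d["region"]],axis=0))
    d=cut_out(c,"pad")[0]; E[c,"p"]=ell(d["region"]); print(c,"pad",E[c,"p"])
    b=((h>100)&(h<125)&(s>150)&(v>60)); m,st,_=comp(b,ls); hull=cv2.convexHull(max(cv2.findContours(m.astype(np.uint8),0,1)[0],key=len))
    q=cv2.approxPolyN(hull,4)[0] if hasattr(cv2,"approxPolyN") else cv2.approxPolyDP(hull,6,True)[:,0]
    Q[c]=q.reshape(-1,2).astype(float); print(c,"lid quad",Q[c].tolist(),st)
for k,z in((0,.116),(1,.008),("p",.004)):
    p,e=tri(ray(F["top"],E["top",k][0]),ray(F["scene"],E["scene",k][0])); w=[]
    for c in F:
        a=max(E[c,k][1]); w.append(a/F[c]["camera_matrix"][0][0]*np.linalg.norm(p-F[c]["eye"]))
    print(k,"tri",p,"miss",e,"diam",w, "onz",onz(F["top"],E["top",k][0],z),onz(F["scene"],E["scene",k][0],z))
L=np.array([[-.09,-.12],[-.09,.12],[.09,.12],[.09,-.12]])
def pts(x,y,a,P): 
    P=np.asarray(P,float); c,s=np.cos(a),np.sin(a); return np.c_[x+c*P[:,0]-s*P[:,1],y+s*P[:,0]+c*P[:,1],P[:,2]]
def res(t,cams=("top","scene")):
    r=[]
    for c in cams:
        u=proj(F[c],pts(*t[:3],np.c_[L,np.full(4,t[3])]))
        r+=[(a-Q[c][np.argmin(np.hypot(*(Q[c]-a).T))]) for a in u]
    return np.ravel(r)
o=least_squares(res,[.62,-.02,-.2,.108],loss="soft_l1"); print("box",o.x,"res",o.fun.reshape(-1,2).tolist())
x,y,a,_=o.x
bar=pts(x,y,a,[[-.14,-.048,.104],[-.14,0,.104],[-.14,.048,.104]]); print("bar",bar[1]); np.save("box.npy",o.x)
out=[]
for c in F:
    im=cv2.cvtColor(F[c]["img"],cv2.COLOR_RGB2BGR); im=cv2.resize(im,None,fx=4,fy=4,interpolation=cv2.INTER_CUBIC)
    for P in(bar,pts(x,y,a,np.c_[L,np.full(4,.108)])):
        for u in proj(F[c],P): cv2.circle(im,tuple(((u+.5)*4).astype(int)),3,(0,255,255),-1)
    cx,cy=(295,195) if c=="top" else (265,210)
    out.append(im[cy*4-290:cy*4+290,cx*4-195 -0:cx*4+195] if 0 else cv2.resize(im[cy*4-290:cy*4+290,cx*4-260:cx*4+260],(400,446)))
cv2.imwrite("pics/crop1.png",np.hstack(out))
E
python3 m.py
```

```text
top ring 0 ((322.124267578125, 184.66116333007812), (21.675655364990234, 22.94255828857422), 11.267194747924805) [179.5  99.   61. ]
top ring 1 ((329.5389709472656, 118.76637268066406), (26.838890075683594, 27.265356063842773), 13.252228736877441) [179.  98.  59.]
top pad ((153.7989044189453, 262.365966796875), (55.60811233520508, 57.16191482543945), 40.216854095458984)
top lid quad [[357.0, 161.0], [341.0, 243.0], [231.0, 219.0], [250.0, 138.0]] [ 232  139  126  102 7781]
scene ring 0 ((243.49171447753906, 211.74728393554688), (18.753904342651367, 21.63460922241211), 82.82891082763672) [149.  93.  60.]
scene ring 1 ((231.1229705810547, 307.1486511230469), (29.451791763305664, 30.756591796875), 70.49113464355469) [152.  96.  61.]
scene pad ((393.6288757324219, 185.68666076660156), (36.132484436035156, 49.064022064208984), 104.00611114501953)
scene lid quad [[328.0, 189.0], [318.0, 253.0], [206.0, 235.0], [229.0, 174.0]] [ 208  175  121   78 6160]
0 tri [ 0.6375 -0.0807  0.1111] miss 0.0011695436465225361 diam [np.float64(0.04834329035732213), np.float64(0.04689046059091279)] onz [ 0.6369 -0.0796  0.116 ] [ 0.6413 -0.0809  0.116 ]
1 tri [ 0.8082 -0.1106  0.003 ] miss 0.0009792375097753734 diam [np.float64(0.06564316232748751), np.float64(0.06678148525826379)] onz [ 0.8069 -0.1095  0.008 ] [ 0.8107 -0.1106  0.008 ]
p tri [ 0.4742  0.2987 -0.0014] miss 0.00020348339345942928 diam [np.float64(0.13693139575791438), np.float64(0.1314832088949152)] onz [0.4744 0.2972 0.004 ] [0.4789 0.2968 0.004 ]
box [ 0.6277 -0.0237 -0.2234  0.0984] res [[0.7370239081996601, 1.0662384903312727], [-0.6612565382906155, 0.33848552077199656], [-0.6911018776140736, -0.5647679086958988], [1.947130993561757, 0.41922757501311025], [-1.1871857043371108, 0.013412294328162488], [1.4090372175076027, -0.18393366141373235], [0.6361275138081623, 0.8468870850618657], [-0.23349371771544725, 0.5291172220869953]]
bar [0.4911 0.0073 0.104 ]
```

View pics/crop1.png

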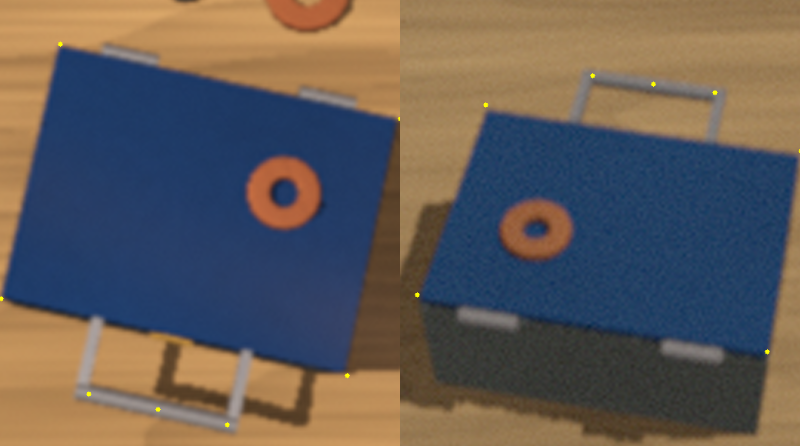

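The crop shows the orange ring on the lid at about 48 mm diameter. The one on the bench measures 66 mm, so the lid ring is the right one. The model's bar points fall on the bar in both views.

```bash
cat >> h.py <<'E'
def go(target,yaw_y=None):
    "target TCP; yaw_y: world heading of tool y. prints yaw units and shift units (after yaw)"
    o=env.observe(); M=rot(o["orientation"]); d=0
    if yaw_y is not None:
        t=M.T@np.array([np.cos(yaw_y),np.sin(yaw_y),0]); d=np.arctan2(-t[0],t[1]); d=(d+np.pi/2)%np.pi-np.pi/2
        M=M@R.from_euler("z",d).as_matrix()
    s=M.T@(np.array(target)-o["tool_pos"])/.03
    print("t",round(o["clock"],2),"tcp",o["tool_pos"].round(4),"yaw units",round(np.degrees(d)/10,3),"shift units",s.round(3),"F",o["force"].round(2),"w",round(o["grip_width"],4),"g",o["grasp_force"],"q7",o["joint_pos"].round(2))
    return M
E
python3 -c "
from h import *
M=go([.638,-.080,.20],-.2234);print(M.round(2));go([.638,-.080,.20],-.2234+np.pi/2)"
```

```text
t 1.4 tcp [0.2258 0.6096 0.2314] yaw units 8.248 shift units [-19.37   18.492   1.042] F [ 0.76  0.48 -0.15] w 0.0855 g 0.0 q7 [-1.32  0.4   0.05  1.54 -0.02  1.21 -0.05]
[[ 0.22  0.98  0.  ]
 [ 0.98 -0.22  0.  ]
 [ 0.   -0.   -1.  ]]
t 1.4 tcp [0.2258 0.6096 0.2314] yaw units -0.752 shift units [-18.492 -19.37    1.042] F [ 0.76  0.48 -0.15] w 0.0855 g 0.0 q7 [-1.32  0.4   0.05  1.54 -0.02  1.21 -0.05]
```

Emit:
drive_tool(
  deltas=[
    [0, 0, 0, 1],
    [0, 0, 0, 1],
    [0, 0, 0, 1],
    [0, 0, 0, 1],
    [0, 0, 0, 1],
    [0, 0, 0, 1],
    [0, 0, 0, 1],
    [0, 0, 0, 1],
    [0, 0, 0, 0.25],
  ],
  claw=0.5,
  force=25,
)

```text
clock: 2.52
tool_pos: [0.2257, 0.6096, 0.2313]
orientation: [0.0, 0.782, 0.623, 0.0]
force: [-0.9, 0.1, -0.7]
grip_width: 0.0639
grasp_force: 0.0
```

Emit:
drive_tool(
  deltas=[
    [-0.97, 0.92, 0, 0],
    [-0.97, 0.92, 0, 0],
    [-0.97, 0.92, 0, 0],
    [-0.97, 0.92, 0, 0],
    [-0.97, 0.92, 0, 0],
    [-0.97, 0.92, 0, 0],
    [-0.97, 0.92, 0, 0],
    [-0.97, 0.92, 0, 0],
    [-0.97, 0.92, 0, 0],
    [-0.97, 0.92, 0, 0],
    [-0.97, 0.92, 0, 0],
    [-0.97, 0.92, 0, 0],
    [-0.97, 0.92, 0, 0],
    [-0.97, 0.92, 0, 0],
    [-0.97, 0.92, 0, 0],
    [-0.97, 0.92, 0.2, 0],
    [-0.97, 0.92, 0.2, 0],
    [-0.97, 0.92, 0.2, 0],
    [-0.97, 0.92, 0.2, 0],
    [-0.97, 0.92, 0.2, 0],
  ],
)

```text
clock: 5.03
tool_pos: [0.6356, -0.0812, 0.2011]
orientation: [-0.0, 0.781, 0.624, 0.0]
force: [0.4, 0.8, 0.2]
grip_width: 0.0641
grasp_force: 0.0
```

```bash
cat > w.py <<'E'
from h import *
import sys
np.set_printoptions(precision=4,suppress=True)
go([.638,-.080,.16],-.2234)
f=grab_frame("wrist"); save(f,sys.argv[1]); print(f["eye"])
for t in sys.argv[2:]:
    for d in cut_out("wrist",t)[:3]:
        c=max(cv2.findContours(d["region"].astype(np.uint8),0,1)[0],key=len); e=cv2.fitEllipse(c)
        print(t,round(d["p"],2),e,d["bbox"],"z.112",onz(f,e[0],.112),"z.004",onz(f,e[0],.004))
E
python3 w.py wr1.png lap_ring lid_bar
```

```text
t 5.03 tcp [ 0.6356 -0.0812  0.2011] yaw units 0.001 shift units [0.057 0.068 1.371] F [0.4  0.83 0.16] w 0.0641 g 0.0 q7 [-0.42  0.48  0.67  1.61 -0.32  1.16  0.1 ]
[ 0.654  -0.0051  0.3441]
lap_ring 0.78 ((233.99464416503906, 299.3569641113281), (34.22019958496094, 37.352813720703125), 94.99111938476562) [214.2, 281.5, 38.6, 37.3] z.112 [ 0.5791 -0.1536  0.112 ] z.004 [ 0.5443 -0.2227  0.004 ]
lap_ring 0.75 ((437.99853515625, 166.14654541015625), (54.396270751953125, 63.78337860107422), 54.70136260986328) [404.2, 136.6, 65.6, 58.4] z.112 [ 0.7605 -0.0746  0.112 ] z.004 [ 0.81  -0.107  0.004]
lap_ring 0.64 ((280.9630432128906, 203.3343963623047), (60.87487030029297, 62.5184440612793), 94.99067687988281) [247.6, 174.1, 64.3, 60.8] z.112 [ 0.6383 -0.0771  0.112 ] z.004 [ 0.631  -0.1106  0.004 ]
lid_bar 0.57 ((232.24838256835938, 127.36308288574219), (295.0471496582031, 353.8023376464844), 94.51290893554688) [43.3, 3.1, 342.1, 271.8] z.112 [ 0.6165 -0.0127  0.112 ] z.004 [ 0.5991 -0.0162  0.004 ]
```

View pics/wr1.png

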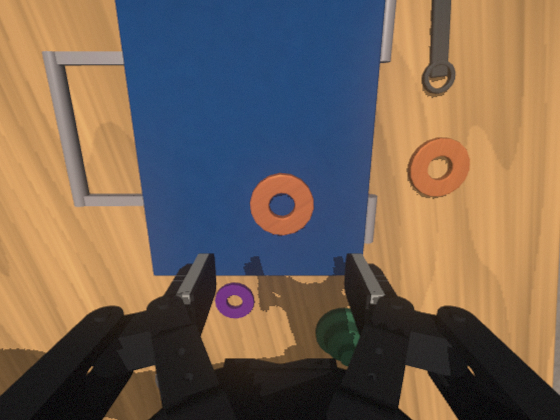

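The ring lies at wrist pixel (282,204), between the fingers, and the bar is at the left, around (68,130). The wrist view puts the ring at (0.638,-0.078), which agrees with the two fixed cameras.

Emit:
drive_tool(
  deltas=[
    [0.06, 0.07, 0.5, 0],
    [0, 0, 0.6, 0],
    [0, 0, 0.6, 0],
    [0, 0, 0.6, 0],
    [0, 0, 0.4, 0],
    [0, 0, 0.25, 0],
    [0, 0, 0, 0],
  ],
  claw=0.35,
)

```text
clock: 6.05
tool_pos: [0.6371, -0.0792, 0.1123]
orientation: [-0.0, 0.782, 0.624, -0.0]
force: [0.0, -0.4, -0.6]
grip_width: 0.0578
grasp_force: 0.0
```

Emit:
drive_tool(
  deltas=[
    [0, 0, 0.1, 0],
    [0, 0, 0, 0],
  ],
)

```text
clock: 6.3
tool_pos: [0.6375, -0.0792, 0.1101]
orientation: [0.0, 0.782, 0.624, 0.0]
force: [0.8, 0.5, 0.5]
grip_width: 0.0579
grasp_force: 0.0
```

```bash
python3 w.py wr2.png lap_ring
```

```text
t 6.3 tcp [ 0.6375 -0.0792  0.1101] yaw units -0.003 shift units [-0.022  0.022 -1.663] F [0.78 0.49 0.49] w 0.0579 g 0.0 q7 [-0.38  0.57  0.62  1.69 -0.38  1.    0.15]
[ 0.6559 -0.003   0.253 ]
lap_ring 0.95 ((279.1480712890625, 262.2135314941406), (92.27073669433594, 98.9218978881836), 90.42047882080078) [226.3, 218.7, 102.6, 91.0] z.112 [ 0.6385 -0.0772  0.112 ] z.004 [ 0.6253 -0.134   0.004 ]
lap_ring 0.62 ((489.8968505859375, 189.4781494140625), (72.56338500976562, 86.74834442138672), 61.20135498046875) [449.8, 149.9, 86.4, 78.4] z.112 [ 0.7436 -0.062   0.112 ] z.004 [ 0.8108 -0.1071  0.004 ]
```

View pics/wr2.png

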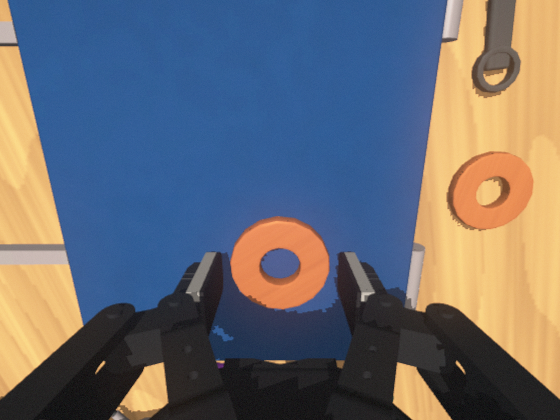

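Emit:
drive_tool(
  deltas=[
    [-0.04, 0.02, 0.1, 0],
    [0, 0, 0, 0],
  ],
)

```text
clock: 6.65
tool_pos: [0.6374, -0.0806, 0.1066]
orientation: [-0.0, 0.782, 0.624, -0.0]
force: [0.4, -0.5, 0.5]
grip_width: 0.0579
grasp_force: 0.0
```

Emit:
drive_tool(
  deltas=[
    [0, 0, 0.07, 0],
    [0, 0, 0, 0],
  ],
)

```text
clock: 6.9
tool_pos: [0.6375, -0.0804, 0.1045]
orientation: [-0.0, 0.782, 0.624, -0.0]
force: [-0.1, -0.2, 0.2]
grip_width: 0.0575
grasp_force: 0.0
```

Emit:
drive_tool(
  deltas=[
    [0, 0, 0.07, 0],
    [0, 0, 0, 0],
  ],
)

```text
clock: 7.15
tool_pos: [0.6378, -0.0805, 0.1036]
orientation: [-0.0, 0.782, 0.624, 0.0]
force: [-1.8, 0.1, 4.9]
grip_width: 0.0579
grasp_force: 2.6
```

Emit:
drive_tool(
  deltas=[
    [0.05, 0, -0.1, 0],
    [0, 0, 0, 0],
  ],
)

```text
clock: 7.4
tool_pos: [0.6382, -0.0787, 0.1057]
orientation: [0.0, 0.782, 0.624, 0.0]
force: [0.8, -0.2, 0.1]
grip_width: 0.0573
grasp_force: 0.0
```

Emit:
drive_tool(
  deltas=[
    [0, 0, 0, 0],
    [0, 0, 0, 0],
    [0, 0, 0, 0],
    [0, 0, 0, 0],
  ],
  claw=-0.2,
  force=30,
)

```text
clock: 7.9
tool_pos: [0.638, -0.0789, 0.1058]
orientation: [-0.0, 0.782, 0.624, 0.0]
force: [-1.1, 1.0, 4.9]
grip_width: 0.0475
grasp_force: 31.4
```

Emit:
drive_tool(
  deltas=[
    [0, 0, -0.1, 0],
    [0, 0, -0.3, 0],
    [0, 0, -0.6, 0],
    [0, 0, -0.7, 0],
    [0, 0, 0, 0],
  ],
)

```text
clock: 8.52
tool_pos: [0.6398, -0.0796, 0.1597]
orientation: [0.002, 0.782, 0.624, 0.002]
force: [0.9, -0.4, -1.2]
grip_width: 0.0475
grasp_force: 31.2
```

```bash
sed -i 's/^go.*/go([.476,.2975,.16],None)/' w.py; python3 w.py wr3.png lap_ring
```

```text
t 8.53 tcp [ 0.6398 -0.0796  0.1597] yaw units 0.0 shift units [11.044 -8.116 -0.044] F [ 0.89 -0.4  -1.23] w 0.0475 g 31.199594512581825 q7 [-0.4   0.52  0.65  1.65 -0.35  1.08  0.12]
[ 0.6575 -0.0034  0.3027]
lap_ring 0.87 ((233.64866638183594, 326.3262939453125), (25.1291561126709, 37.57914352416992), 19.793123245239258) [215.5, 307.6, 30.4, 38.7] z.112 [ 0.5906 -0.1476  0.112 ] z.004 [ 0.5527 -0.2293  0.004 ]
lap_ring 0.84 ((452.6687927246094, 176.28323364257812), (63.329349517822266, 72.30387878417969), 61.72544479370117) [416.5, 143.5, 75.1, 65.6] z.112 [ 0.7548 -0.0694  0.112 ] z.004 [ 0.8098 -0.1069  0.004 ]
lap_ring 0.79 ((279.43023681640625, 267.0881652832031), (93.71151733398438, 99.85895538330078), 89.31234741210938) [229.9, 223.3, 99.8, 91.7] z.112 [ 0.6344 -0.1074  0.112 ] z.004 [ 0.6212 -0.1664  0.004 ]
```

View pics/wr3.png

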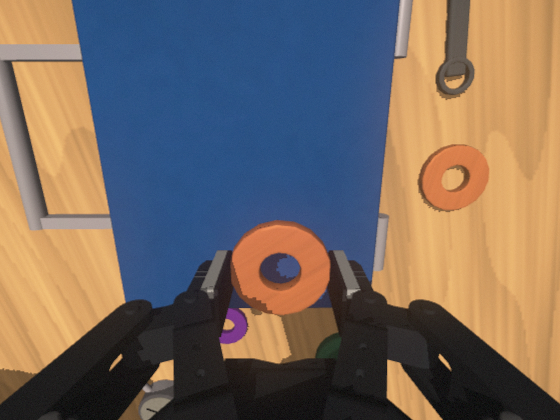

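The ring is held level between the pads at (280,267).

Emit:
drive_tool(
  deltas=[
    [0.92, -0.676, 0, 0],
    [0.92, -0.676, 0, 0],
    [0.92, -0.676, 0, 0],
    [0.92, -0.676, 0, 0],
    [0.92, -0.676, 0, 0],
    [0.92, -0.676, 0, 0],
    [0.92, -0.676, 0, 0],
    [0.92, -0.676, 0, 0],
    [0.92, -0.676, 0, 0],
    [0.92, -0.676, 0, 0],
    [0.92, -0.676, 0, 0],
    [0.92, -0.676, 0, 0],
    [0, 0, 0.9, 0],
    [0, 0, 0.9, 0],
    [0, 0, 0.9, 0],
    [0, 0, 0.9, 0],
    [0, 0, 0.6, 0],
    [0, 0, 0.3, 0],
    [0, 0, 0, 0],
    [0, 0, 0, 0],
  ],
)

```text
clock: 11.12
tool_pos: [0.4749, 0.2983, 0.0224]
orientation: [-0.0, 0.782, 0.624, 0.001]
force: [0.1, 0.2, -1.2]
grip_width: 0.0477
grasp_force: 31.2
```

```bash
python3 -c "
from h import *
go([.476,.2975,.006])
f=grab_frame('top');save(f,'t2.png')
for d in cut_out('top','pad')[:2]: print(d['p'],cen(d['region']),d['bbox'])"
```

```text
t 11.12 tcp [0.4749 0.2983 0.0224] yaw units 0.0 shift units [-0.019  0.042  0.548] F [ 0.12  0.24 -1.2 ] w 0.0477 g 31.24396833591163 q7 [-1.03  0.54  0.5   1.95 -0.38  0.74 -0.53]
0.96 [165.71441523 263.83771532] [132.3, 234.5, 53.6, 56.2]
```

Emit:
drive_tool(
  deltas=[
    [0, 0, 0.25, 0],
    [0, 0, 0.2, 0],
    [0, 0, 0, 0],
  ],
)

```text
clock: 11.6
tool_pos: [0.4736, 0.2977, 0.0074]
orientation: [-0.0, 0.782, 0.624, -0.001]
force: [-0.8, -0.4, -0.7]
grip_width: 0.0482
grasp_force: 31.2
```

Emit:
drive_tool(
  deltas=[
    [0, 0, 0.1, 0],
    [0, 0, 0.07, 0],
    [0, 0, 0, 0],
  ],
)

```text
clock: 11.98
tool_pos: [0.4741, 0.2979, 0.0029]
orientation: [-0.0, 0.782, 0.624, -0.0]
force: [0.3, -0.5, -1.0]
grip_width: 0.0474
grasp_force: 31.3
```

Emit:
drive_tool(
  deltas=[
    [0, 0, 0.05, 0],
    [0, 0, 0, 0],
  ],
)

```text
clock: 12.22
tool_pos: [0.4744, 0.2981, 0.0018]
orientation: [-0.0, 0.782, 0.624, 0.0]
force: [-0.9, 0.4, 0.8]
grip_width: 0.0479
grasp_force: 31.5
```

Emit:
drive_tool(
  deltas=[
    [0, 0, 0.04, 0],
    [0, 0, 0, 0],
  ],
)

```text
clock: 12.48
tool_pos: [0.4744, 0.2981, 0.0017]
orientation: [-0.001, 0.782, 0.624, 0.0]
force: [-2.5, -1.3, 10.8]
grip_width: 0.0476
grasp_force: 32.4
```

The ring touches the pad, so I'll release it.

Emit:
drive_tool(
  deltas=[
    [0, 0, -0.04, 0],
    [0, 0, 0, 0],
    [0, 0, 0, 0],
  ],
  claw=0.45,
)

```text
clock: 12.85
tool_pos: [0.4741, 0.298, 0.0013]
orientation: [0.0, 0.782, 0.624, -0.0]
force: [0.2, 0.5, -0.3]
grip_width: 0.0619
grasp_force: 0.0
```

Emit:
drive_tool(
  deltas=[
    [0, 0, -0.2, 0],
    [0, 0, -0.6, 0],
    [0, 0, -1, 0],
    [0, 0, -1, 0],
    [0, 0, -1, 0],
    [0, 0, -1, 0],
    [0, 0, -1, 0],
  ],
)

```text
clock: 13.72
tool_pos: [0.4744, 0.2978, 0.1779]
orientation: [-0.0, 0.782, 0.624, 0.001]
force: [1.4, 0.8, -0.7]
grip_width: 0.0621
grasp_force: 0.0
```

```bash
cat > r.py <<'E'
from h import *
np.set_printoptions(precision=4,suppress=True)
go([.4911,.0073,.19],-.2234)
fs={c:grab_frame(c) for c in("wrist","scene")}
for c in fs:
    for t in("lap_ring","pad"):
        for d in cut_out(c,t)[:3]:
            k=max(cv2.findContours(d["region"].astype(np.uint8),0,1)[0],key=len)
            e=cv2.fitEllipse(k); print(c,t,round(d["p"],2),np.array(e[0]),e[1],onz(fs[c],e[0],.008))
save(fs["wrist"],"wr4.png")
E
python3 r.py
```

```text
t 13.72 tcp [0.4744 0.2978 0.1779] yaw units -0.006 shift units [-9.318  2.689 -0.415] F [ 1.43  0.82 -0.74] w 0.0621 g 0.0 q7 [-1.13  0.34  0.62  1.83 -0.22  1.04 -0.65]
wrist lap_ring 0.8 [279.2142 182.4037] (45.761070251464844, 46.23046112060547) [0.475  0.2996 0.008 ]
wrist pad 0.6 [278.7717 176.5267] (119.56651306152344, 121.91869354248047) [0.476  0.3057 0.008 ]
scene lap_ring 0.73 [231.1463 306.8566] (28.42140769958496, 30.480070114135742) [ 0.81   -0.1106  0.008 ]
scene lap_ring 0.58 [392.9751 183.6293] (13.289220809936523, 16.68718147277832) [0.4753 0.295  0.008 ]
scene lap_ring 0.47 [187.5683 209.9644] (16.17940330505371, 19.796630859375) [ 0.5462 -0.2259  0.008 ]
```

View pics/wr4.png

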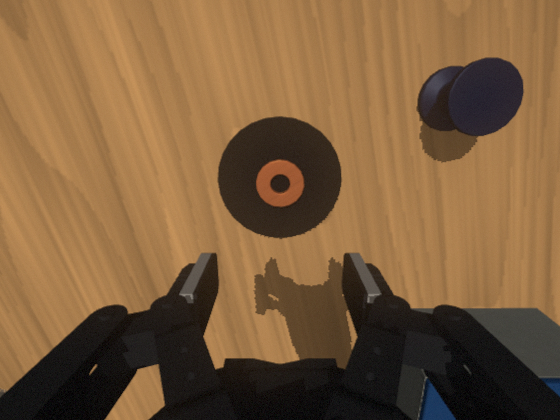

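The ring lies flat near the pad centre at (279,182). Next is the bar.

Emit:
drive_tool(
  deltas=[
    [-0.93, 0.27, -0.04, 0],
    [-0.93, 0.27, -0.04, 0],
    [-0.93, 0.27, -0.04, 0],
    [-0.93, 0.27, -0.04, 0],
    [-0.93, 0.27, -0.04, 0],
    [-0.93, 0.27, -0.04, 0],
    [-0.93, 0.27, -0.04, 0],
    [-0.93, 0.27, -0.04, 0],
    [-0.93, 0.27, -0.04, 0],
    [-0.93, 0.27, -0.04, 0],
    [0, 0, 0, 0],
  ],
  claw=0.0,
)

```text
clock: 15.4
tool_pos: [0.4904, 0.0054, 0.1868]
orientation: [-0.0, 0.783, 0.622, -0.001]
force: [-1.2, 0.2, 0.1]
grip_width: 0.0426
grasp_force: 0.0
```

```bash
cat > bar.py <<'E'
from h import *
import sys
np.set_printoptions(precision=4,suppress=True)
go([.4911,.0073,.12],-.2234)
x,y,a,_=np.load("box.npy"); f=grab_frame("wrist"); im=cv2.cvtColor(f["img"],cv2.COLOR_RGB2BGR)
for k in(-.048,0,.048):
    P=np.array([x-.14*np.cos(a)-k*np.sin(a),y-.14*np.sin(a)+k*np.cos(a),.104]); u=proj(f,P)[0]; print(P,u); cv2.circle(im,tuple(u.round().astype(int)),2,(0,255,255),-1)
cv2.imwrite("pics/"+sys.argv[1],im); np.save(sys.argv[1],f["img"])
E
python3 bar.py b1.png
```

```text
t 15.4 tcp [0.4904 0.0054 0.1868] yaw units -0.031 shift units [0.071 0.011 2.228] F [-1.19  0.24  0.13] w 0.0426 g 0.0 q7 [-0.78  0.2   0.77  1.98 -0.17  1.03 -0.16]
[ 0.4805 -0.0395  0.104 ] [279.5752 264.5803]
[0.4911 0.0073 0.104 ] [279.204  208.7879]
[0.5018 0.0541 0.104 ] [278.784  145.6725]
```

View pics/b1.png

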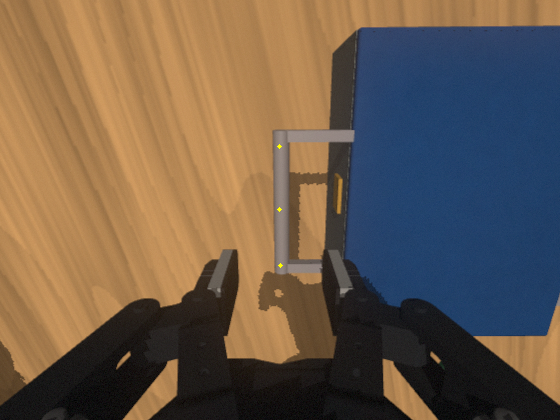

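The bar runs vertically at column 281, rows 142 to 262, centred between the fingers. The model is about 3 mm off along the bar and under 1 mm across it.

Emit:
drive_tool(
  deltas=[
    [0.15, 0.02, 0.6, -0.03],
    [0, 0, 0.8, 0],
    [0, 0, 0.8, 0],
    [0, 0, 0.6, 0],
    [0, 0, 0.27, 0],
    [0, 0, 0, 0],
  ],
)

```text
clock: 16.2
tool_pos: [0.4927, 0.0125, 0.0951]
orientation: [-0.0, 0.78, 0.626, -0.0]
force: [0.2, -0.0, 0.5]
grip_width: 0.0427
grasp_force: 0.0
```

```bash
python3 bar.py b2.png
python3 - <<'E'
import numpy as np
im=np.load("b1.png.npy") if 0 else None
E
ls *.npy
```

```text
t 16.2 tcp [0.4927 0.0125 0.0951] yaw units 0.029 shift units [-0.18  -0.013 -0.83 ] F [ 0.17 -0.02  0.48] w 0.0427 g 0.0 q7 [-0.7   0.35  0.71  2.06 -0.31  0.83 -0.03]
[ 0.4805 -0.0395  0.104 ] [276.9753 360.3606]
[0.4911 0.0073 0.104 ] [277.1716 282.6483]
[0.5018 0.0541 0.104 ] [277.4094 188.5281]
b1.png.npy
b2.png.npy
box.npy
```

View pics/b2.png

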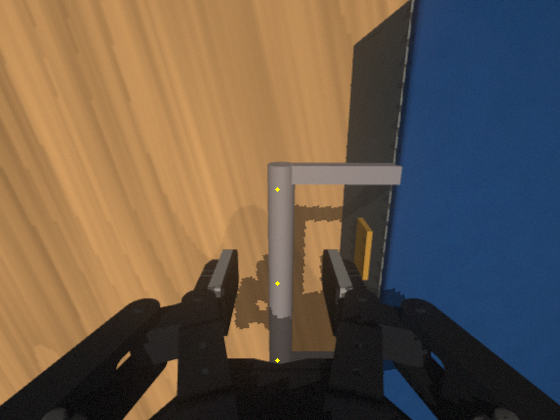

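The bar sits between the fingers and the spans in both views fit a height of about 104 mm, so I'll pinch it.

Emit:
drive_tool(
  deltas=[
    [0, 0, 0, 0],
    [0, 0, 0, 0],
    [0, 0, 0, 0],
    [0, 0, 0, 0],
    [0, 0, 0, 0],
    [0, 0, 0, 0],
  ],
  claw=-1,
  force=40,
)

```text
clock: 17.0
tool_pos: [0.493, 0.0123, 0.0961]
orientation: [-0.0, 0.78, 0.626, 0.0]
force: [-1.9, 1.4, 5.9]
grip_width: 0.0101
grasp_force: 39.2
```

```bash
cat > arc.py <<'E'
from h import *
go([.49,.01,.1])
o=env.observe(); M=rot(o["orientation"]); a=np.load("box.npy")[2]; ex=np.array([np.cos(a),np.sin(a),0])
p=M.T@ex; print("box x in tool",p.round(3))
def b(t): return -.230*np.cos(t)-.004*np.sin(t), .230*np.sin(t)+.004*np.cos(t)
ts=np.radians(np.linspace(0,50,26))
B=np.array([b(t) for t in ts]); D=np.diff(B,axis=0)/.03
for i,d in enumerate(D): print(i,"%.3f %.3f"%(d[0],-d[1]),end="; ")
print(B[-1]-B[0])
E
python3 arc.py
```

```text
t 17.0 tcp [0.493  0.0123 0.0961] yaw units 0.0 shift units [-0.097 -0.08  -0.13 ] F [-1.94  1.43  5.88] w 0.0101 g 39.20216381549835 q7 [-0.7   0.35  0.71  2.06 -0.31  0.83 -0.03]
box x in tool [-0.005  1.     0.   ]
0 0.000 -0.267; 1 0.009 -0.267; 2 0.019 -0.266; 3 0.028 -0.265; 4 0.037 -0.264; 5 0.046 -0.262; 6 0.056 -0.260; 7 0.065 -0.257; 8 0.074 -0.255; 9 0.083 -0.252; 10 0.092 -0.248; 11 0.100 -0.245; 12 0.109 -0.241; 13 0.117 -0.236; 14 0.126 -0.232; 15 0.134 -0.227; 16 0.142 -0.222; 17 0.150 -0.217; 18 0.157 -0.211; 19 0.165 -0.205; 20 0.172 -0.199; 21 0.179 -0.193; 22 0.186 -0.186; 23 0.193 -0.179; 24 0.199 -0.172; [0.07909467 0.17476137]
```

Emit:
drive_tool(
  deltas=[
    [0, 0, -0.27, 0],
    [0, 0.01, -0.27, 0],
    [0, 0.02, -0.27, 0],
    [0, 0.03, -0.265, 0],
    [0, 0.04, -0.265, 0],
    [0, 0.045, -0.26, 0],
    [0, 0.055, -0.26, 0],
    [0, 0.065, -0.26, 0],
    [0, 0.075, -0.255, 0],
    [0, 0.08, -0.25, 0],
  ],
)

```text
clock: 18.25
tool_pos: [0.5072, 0.0091, 0.1751]
orientation: [0.002, 0.78, 0.626, 0.002]
force: [8.7, -0.4, -7.5]
grip_width: 0.0099
grasp_force: 38.8
```

Emit:
drive_tool(
  deltas=[
    [0, 0.11, -0.25, 0],
    [0, 0.12, -0.245, 0],
    [0, 0.12, -0.24, 0],
    [0, 0.12, -0.235, 0],
    [0, 0.125, -0.23, 0],
    [0, 0.135, -0.225, 0],
    [0, 0.14, -0.22, 0],
    [0, 0.15, -0.215, 0],
    [0, 0.155, -0.21, 0],
    [0, 0.165, -0.205, 0],
    [0, 0, 0, 0],
  ],
)

```text
clock: 19.62
tool_pos: [0.5442, 0.0008, 0.2424]
orientation: [-0.0, 0.78, 0.626, -0.0]
force: [3.6, 0.8, -6.2]
grip_width: 0.0099
grasp_force: 39.0
```

```bash
cat > ang.py <<'E'
from h import *
from scipy.optimize import least_squares
np.set_printoptions(precision=4,suppress=True)
o=env.observe(); x,y,a,_=np.load("box.npy"); ex=np.array([np.cos(a),np.sin(a)])
p=o["tool_pos"]; s=(p[:2]-[x,y])@ex-.09; lat=(p[:2]-[x,y])@[-ex[1],ex[0]]
h=p[2]-.1
print("t",o["clock"],"F",o["force"],"w",o["grip_width"],"g",o["grasp_force"],"s",s,"h",h,"lat",lat)
for off in(.006,.008,.010): print(off,"angle",np.degrees(np.arctan2(h+off,-s)-np.arctan2(.004,.23)),"radius",np.hypot(s,h+off))
E
python3 ang.py
```

```text
t 19.625 F [ 3.6077  0.8053 -6.2108] w 0.009918621151485377 g 38.96320044994354 s -0.17678379848152112 h 0.14242697065314855 lat 0.0053729460594480185
0.006 angle 39.02033731821402 radius 0.2308312739271386
0.008 angle 39.39841987032422 radius 0.2321223490003457
0.01 angle 39.77230379052976 radius 0.23342341953636717
```

Emit:
drive_tool(
  deltas=[
    [0, 0.17, -0.2, 0],
    [0, 0.18, -0.195, 0],
    [0, 0.185, -0.185, 0],
    [0, 0.195, -0.18, 0],
    [0, 0.2, -0.17, 0],
    [0, 0, 0, 0],
    [0, 0, 0, 0],
  ],
)

```text
clock: 20.5
tool_pos: [0.5709, -0.0053, 0.2712]
orientation: [-0.001, 0.78, 0.626, -0.0]
force: [-5.2, 2.0, 3.6]
grip_width: 0.0101
grasp_force: 39.3
```

```bash
python3 ang.py
cat > vis.py <<'E'
from h import *
from scipy.optimize import least_squares
x,y,a,_=np.load("box.npy")
def pt(t,u,v,n): # u along lid from hinge, v along hinge, n above underside
    X=.09-u*np.cos(t)-n*np.sin(t); Z=.1+u*np.sin(t)+n*np.cos(t)
    return [x+X*np.cos(a)-v*np.sin(a),y+X*np.sin(a)+v*np.cos(a),Z]
ims=[]
for c in("top","scene"):
    f=grab_frame(c); im=cv2.cvtColor(f["img"],cv2.COLOR_RGB2BGR); k=3
    big=cv2.resize(im,None,fx=k,fy=k,interpolation=cv2.INTER_CUBIC)
    for t,col in((48,(0,0,255)),(50,(0,255,255)),(52,(0,255,0))):
        P=[pt(np.radians(t),u,v,n) for u,v,n in((.18,-.12,.008),(.18,.12,.008),(0,.12,.008),(0,-.12,.008))]
        cv2.polylines(big,[((proj(f,P)+.5)*k).round().astype(int)],True,col,1)
    cx,cy=(293,190) if c=="top" else (270,190)
    ims.append(big[cy*k-290:cy*k+290,cx*k-200:cx*k+200])
cv2.imwrite("pics/v.png",np.hstack(ims))
E
python3 vis.py
```

```text
t 20.5 F [-5.2076  1.9521  3.5557] w 0.010098263218265591 g 39.25114989280701 s -0.14947016563507168 h 0.17115853085323215 lat 0.005386631687787289
0.006 angle 48.84904008344823 radius 0.23178972252680094
0.008 angle 49.16574854981075 radius 0.23332190122760507
0.01 angle 49.4783152238451 radius 0.2348611158022486
```

View pics/v.png

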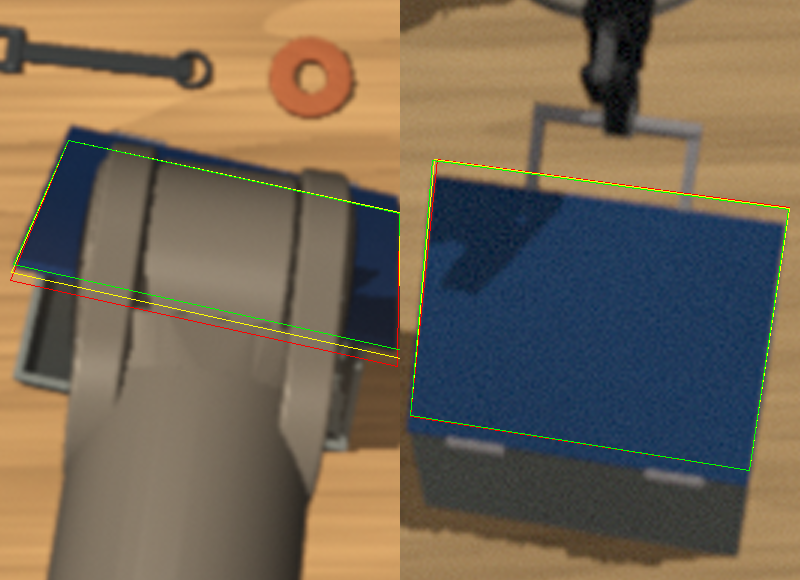

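The overlay needs correcting: the normal-offset sign in my drawing was wrong, and it was also wrong in the arc. I'll fit the angle numerically from the lid outline instead.

```bash
cat > fit.py <<'E'
from h import *
from scipy.optimize import least_squares
np.set_printoptions(precision=4,suppress=True)
b0=np.load("box.npy")[:3]
def pt(q,t,u,v,n):
    x,y,a=q; X=.09-u*np.cos(t)+n*np.sin(t); Z=.1+u*np.sin(t)+n*np.cos(t)
    return [x+X*np.cos(a)-v*np.sin(a),y+X*np.sin(a)+v*np.cos(a),Z]
C=[(u,v,.008) for u,v in((.18,-.12),(.18,.12),(0,.12),(0,-.12))]
f=grab_frame("scene"); h,s,v=cv2.split(cv2.cvtColor(cv2.medianBlur(f["img"],3),cv2.COLOR_RGB2HSV))
m=((h>100)&(h<125)&(s>140)&(v>35)).astype(np.uint8); n,l,st,_=cv2.connectedComponentsWithStats(m)
k=l[200,270]; m=(l==k).astype(np.uint8); hull=cv2.convexHull(max(cv2.findContours(m,0,1)[0],key=len))
Q=cv2.approxPolyN(hull,4)[0].reshape(-1,2).astype(float); print("quad",Q.tolist(),st[k])
g=grab_frame("top")
T=[((0,.12,.008),(249.0,135.7)),((.18,.12,.008),(231.3,182.7))]
def res(p,top):
    q=b0+p[:3]; t=p[3]
    U=proj(f,[pt(q,t,*c) for c in C]); r=[a-Q[np.argmin(np.hypot(*(Q-a).T))] for a in U]
    if top: r+=[proj(g,pt(q,t,*c))[0]-w for c,w in T]
    return np.r_[np.ravel(r),p[0]/.003,p[1]/.003,p[2]/.015]
for top in(0,1):
    o=least_squares(res,[0,0,0,.86],args=(top,),loss="soft_l1",x_scale=[.01,.01,.05,.1]); print(top,o.x,"deg",np.degrees(o.x[3]),"res",o.fun.round(1))
import subprocess
E
python3 fit.py; python3 ang.py
```

```text
quad [[331.0, 168.0], [318.0, 254.0], [206.0, 236.0], [215.0, 153.0]] [ 207  154  123  101 9686]
0 [ 0.0019 -0.0009  0.0034  0.7429] deg 42.56735158548259 res [ 0.2 -2.7  0.6 -1.7  0.4  0.7 -1.8  0.4  0.6 -0.3  0.2]
1 [ 0.0004 -0.0001  0.0057  0.8051] deg 46.13141528757483 res [-1.  -3.1  0.7 -2.1  0.8  0.2 -1.4  0.2  0.4 -1.6 -0.8  0.   0.1 -0.
  0.4]
t 20.7 F [-5.213   2.3524  3.9355] w 0.010098242430591634 g 39.2398864030838 s -0.14952689797149143 h 0.17114204823086607 lat 0.005429391514491287
0.006 angle 48.835695804229424 radius 0.23181371501359296
0.008 angle 49.15245952124946 radius 0.2333455949044823
0.01 angle 49.46508193767954 radius 0.2348845138663897
```

```bash
cat > fit2.py <<'E'
exec(open("fit.py").read().split('f=grab_frame("scene")')[0])
g=grab_frame("top"); h,s,v=cv2.split(cv2.cvtColor(g["img"],cv2.COLOR_RGB2HSV))
m=((h>100)&(h<130)&(s>110)).astype(np.uint8); n,l,st,ce=cv2.connectedComponentsWithStats(m)
print([(st[i].tolist()) for i in range(1,n) if st[i,4]>150])
def mod(t):
    P=[pt(b0,np.radians(t),u,w,z) for u in(0,.18) for w in(-.12,.12) for z in(0,.008)]
    k=np.zeros((1680,2240),np.uint8); cv2.fillConvexPoly(k,cv2.convexHull(((proj(g,P)+.5)*4).round().astype(np.int32)),1); return k
def ext(k,c,sc): 
    r=np.nonzero(k[:,int((c+.5)*sc)])[0]; return (r.min()/sc,(r.max()+1)/sc) if len(r) else None
cols=[236,240,244,248,251,253,344,347,350,353]
mm=np.zeros_like(m)
for i in range(1,n):
    if st[i,4]>100 and 225<ce[i][0]<365 and 130<ce[i][1]<230: mm|=(l==i)
print("obs",[(c,ext(mm,c,1)) for c in cols])
for t in(46,47,48,49,50,51,52): print(t,[(c,ext(mod(t),c,4)) for c in cols])
E
python3 fit2.py
```

```text
[[232, 137, 40, 50, 747], [343, 156, 16, 43, 500], [537, 330, 23, 62, 809]]
obs [(236, (np.float64(170.0), np.float64(183.0))), (240, (np.float64(161.0), np.float64(184.0))), (244, (np.float64(150.0), np.float64(186.0))), (248, (np.float64(141.0), np.float64(186.0))), (251, (np.float64(137.0), np.float64(180.0))), (253, (np.float64(137.0), np.float64(170.0))), (344, (np.float64(156.0), np.float64(199.0))), (347, (np.float64(157.0), np.float64(198.0))), (350, (np.float64(158.0), np.float64(196.0))), (353, (np.float64(159.0), np.float64(195.0)))]
46 [(236, (np.float64(169.25), np.float64(188.25))), (240, (np.float64(159.0), np.float64(189.25))), (244, (np.float64(148.75), np.float64(190.0))), (248, (np.float64(138.75), np.float64(191.0))), (251, (np.float64(134.75), np.float64(191.5))), (253, (np.float64(135.25), np.float64(192.0))), (344, (np.float64(155.25), np.float64(212.0))), (347, (np.float64(156.0), np.float64(212.75))), (350, (np.float64(156.5), np.float64(213.25))), (353, (np.float64(157.25), np.float64(214.0)))]
47 [(236, (np.float64(168.0), np.float64(186.75))), (240, (np.fl
[... 2140 characters left out ...]
), np.float64(184.75))), (344, (np.float64(155.0), np.float64(204.75))), (347, (np.float64(155.75), np.float64(205.5))), (350, (np.float64(156.25), np.float64(206.0))), (353, (np.float64(157.0), np.float64(206.75)))]
52 [(236, (np.float64(164.5), np.float64(179.5))), (240, (np.float64(155.75), np.float64(180.5))), (244, (np.float64(147.0), np.float64(181.25))), (248, (np.float64(138.25), np.float64(182.25))), (251, (np.float64(134.75), np.float64(183.0))), (253, (np.float64(135.25), np.float64(183.25))), (344, (np.float64(155.0), np.float64(203.5))), (347, (np.float64(155.75), np.float64(204.0))), (350, (np.float64(156.25), np.float64(204.75))), (353, (np.float64(157.0), np.float64(205.5)))]
```

```bash
cat > fit3.py <<'E'
from h import *
np.set_printoptions(precision=1,suppress=True,linewidth=200)
o=env.observe(); f=grab_frame("wrist"); hsv=cv2.cvtColor(f["img"],cv2.COLOR_RGB2HSV)
M=rot(o["orientation"]); tx,ty=M[:,0],M[:,1]; up=np.array([0,0,1.])
for r in (40,80,120,150,180,200): print(r,[hsv[r,c].tolist() for c in range(260,300,4)],"|",[hsv[r,c].tolist() for c in range(330,480,6)])
for r in(40,80,120,160,200):
    b=(hsv[r,:,0]>100)&(hsv[r,:,0]<130)&(hsv[r,:,1]>110); c=np.nonzero(b)[0]; print(r,"first blue",c[:3],len(c))
for t in(46,47,48,49,50,51,52):
    T=np.radians(t); z=.1+.23*np.sin(T)+.004*np.cos(T); B=np.r_[o["tool_pos"][:2],z]
    u=np.array([np.cos(T),0,-np.sin(T)]); e=lambda k,n,l: B+l*tx+ty*(k*np.cos(T)+n*np.sin(T))+up*(-k*-np.sin(T)+n*np.cos(T))
    print(t,"off",round(z-o["tool_pos"][2],4),"bar",proj(f,[e(0,0,.0),e(0,0,.054)]).ravel(),"edge n=-4",proj(f,[e(.05,-.004,l) for l in(0,.04,.08,.11)]).ravel(),"n=+4",proj(f,[e(.05,.004,l) for l in(0,.04,.08,.11)]).ravel())
np.save("w3.npy",f["img"])
E
python3 fit3.py
```

```text
40 [[16, 137, 193], [15, 136, 201], [15, 134, 184], [16, 137, 211], [16, 136, 206], [15, 137, 190], [16, 136, 200], [16, 138, 198], [16, 138, 192], [16, 137, 195]] | [[15, 136, 186], [16, 135, 183], [112, 99, 88], [111, 113, 99], [111, 109, 94], [113, 98, 83], [112, 95, 83], [116, 89, 83], [112, 97, 84], [112, 93, 82], [113, 102, 80], [133, 35, 87], [16, 135, 191], [16, 133, 173], [16, 135, 182], [16, 135, 204], [16, 132, 199], [16, 134, 209], [15, 134, 201], [16, 133, 199], [16, 135, 192], [15, 135, 200], [15, 134, 207], [14, 92, 69], [12, 46, 84]]
80 [[14, 72, 60], [19, 48, 85], [18, 39, 86], [15, 38, 80], [14, 33, 84], [20, 36, 84], [20, 36, 84], [19, 36, 79], [19, 35, 81], [19, 34, 83]] | [[23, 30, 76], [30, 24, 74], [109, 140, 100], [109, 157, 109], [109, 137, 82], [110, 129, 85], [110, 141, 83], [109, 146, 84], [110, 146, 84], [110, 146, 82], [108, 139, 81], [110, 129, 81], [108, 140, 82], [112, 135, 83], [110, 123, 81], [112, 121, 82], [112, 123, 81], [112, 102, 85], [113, 101, 81], [115, 95, 83], [16, 135, 196], [15, 134, 206], [16, 135, 197], [16, 39, 84], [14, 43, 89]]
120 
[... 2762 characters left out ...]
.8  -8.5] n=+4 [371.6 317.8 381.9 220.7 394.9  98.8 407.1 -15.3]
49 off 0.0051 bar [278.  269.1 277.7 161.8] edge n=-4 [353.1 314.3 361.2 218.6 371.4  98.9 380.8 -12.5] n=+4 [372.3 323.3 383.  224.  396.6  98.6 409.4 -19.6]
50 off 0.0076 bar [277.9 271.7 277.6 162.8] edge n=-4 [353.1 319.6 361.5 221.8 372.   98.7 381.8 -16.7] n=+4 [373.  328.9 384.1 227.4 398.2  98.4 411.7 -24.1]
51 off 0.0101 bar [277.9 274.4 277.6 163.8] edge n=-4 [353.  325.1 361.6 225.2 372.5  98.5 382.7 -21. ] n=+4 [373.6 334.7 385.1 231.  399.8  98.2 414.  -28.9]
52 off 0.0126 bar [277.8 277.  277.5 164.8] edge n=-4 [352.9 330.8 361.7 228.6 372.9  98.3 383.6 -25.6] n=+4 [374.1 340.6 386.1 234.7 401.4  98.  416.3 -33.9]
```

```bash
sed -i 's/up\*(-k\*-np.sin(T)+/up*(-k*np.sin(T)+/; s/^for r in (40.*//' fit3.py
cat >> fit3.py <<'E'
v=hsv.astype(int)
for r in(110,120,130,180,190,200,210,220,230): 
    c=np.nonzero((v[r,:,0]>100)&(v[r,:,0]<130)&(v[r,:,1]>90))[0]; print(r,c[0],"V",v[r,328:356,2].tolist())
    g=np.nonzero((v[r,255:320,1]<60)&(v[r,255:320,2]>88))[0]+255; print("  bar",g[0],g[-1])
E
python3 fit3.py
```

```text
40 first blue [343 344 345] 12
80 first blue [340 341 342] 90
120 first blue [337 338 339] 97
160 first blue [347 348 349] 79
200 first blue [333 334 335] 84
46 off -0.0029 bar [278.1 261.5 277.8 158.9] edge n=-4 [328.1 232.5 331.2 171.3 334.8 101.6 337.8  42.6] n=+4 [338.6 236.  342.5 173.2 347.  101.5 350.7  40.6]
47 off -0.0002 bar [278.  264.  277.8 159.8] edge n=-4 [327.5 233.9 330.6 172.1 334.2 101.6 337.2  41.8] n=+4 [338.2 237.3 342.2 174.  346.6 101.5 350.5  39.8]
48 off 0.0025 bar [278.  266.6 277.7 160.8] edge n=-4 [326.9 235.2 330.  172.8 333.6 101.5 336.6  41. ] n=+4 [337.8 238.7 341.8 174.7 346.3 101.4 350.1  39. ]
49 off 0.0051 bar [277.9 269.2 277.7 161.8] edge n=-4 [326.3 236.5 329.4 173.5 332.9 101.5 335.9  40.3] n=+4 [337.4 240.  341.4 175.5 345.9 101.4 349.8  38.2]
50 off 0.0076 bar [277.9 271.8 277.6 162.8] edge n=-4 [325.6 237.9 328.7 174.3 332.2 101.4 335.2  39.5] n=+4 [336.9 241.4 340.9 176.2 345.5 101.3 349.3  37.4]
51 off 0.0101 bar [277.8 274.4 277.5 163.9] edge n=-4 [324.8 239.2 327.9 175.  331.4 101.4 334.4  38.7] n=+4 [336.4 242.7 340.4 177.  345.  101.3
[... 786 characters left out ...]
47, 53, 79, 93, 98, 105, 104, 104, 108, 113, 110, 114, 108, 94, 90, 92, 87, 88, 86, 85, 85, 86, 87, 84, 86]
  bar 255 292
200 332 V [46, 45, 45, 45, 68, 93, 99, 102, 103, 103, 107, 106, 111, 117, 109, 97, 87, 87, 86, 86, 88, 87, 84, 86, 87, 84, 85, 86]
  bar 255 291
210 332 V [46, 43, 47, 56, 81, 97, 99, 101, 102, 105, 107, 109, 112, 113, 103, 90, 86, 87, 85, 86, 86, 84, 85, 86, 87, 86, 87, 84]
  bar 255 291
220 331 V [47, 49, 48, 69, 93, 101, 100, 104, 104, 106, 107, 110, 115, 108, 92, 85, 84, 83, 85, 88, 86, 85, 83, 84, 85, 86, 87, 86]
  bar 255 291
230 330 V [44, 51, 57, 87, 95, 99, 99, 102, 104, 110, 109, 114, 106, 94, 87, 88, 85, 86, 86, 87, 86, 86, 84, 84, 86, 85, 86, 85]
  bar 255 302
```

Measured from the closed grasp, the bar has moved 79.8 mm along the box's x, which gives about 48.2 degrees, with the bar slipped roughly 5 mm towards the fingertips. Moving purely towards the hinge by 5 mm should correct both: 50 degrees, and the bar deeper in the pads.

Emit:
drive_tool(
  deltas=[
    [0, 0.06, 0, 0],
    [0, 0.06, 0, 0],
    [0, 0.06, 0, 0],
    [0, 0, 0, 0],
    [0, 0, 0, 0],
    [0, 0, 0, 0],
  ],
)

```text
clock: 21.6
tool_pos: [0.5726, -0.0056, 0.2724]
orientation: [-0.005, 0.78, 0.626, -0.003]
force: [-17.9, 3.5, 16.4]
grip_width: 0.0099
grasp_force: 40.6
```

```bash
python3 ang.py; python3 fit2.py | sed -n '2p;6,8p' | tr -d 'a-oq-z.()' | cut -c1-10 >/dev/null; python3 fit2.py | grep -E '^(obs|49|50|51)' | sed 's/np.float64//g' | cut -c1-130
```

```text
t 21.6 F [-17.9043   3.4659  16.4301] w 0.009949920957867757 g 40.64776539802551 s -0.1477267143984645 h 0.1724358236095839 lat 0.005411346804980586
0.006 angle 49.38235273710604 radius 0.23165173276752332
0.008 angle 49.695722872197564 radius 0.2331957730934126
0.01 angle 50.00496140953465 radius 0.23474669727830616
obs [(236, ((170.0), (182.0))), (240, ((160.0), (183.0))), (244, ((150.0), (185.0))), (248, ((141.0), (185.0))), (251, ((137.0), (
49 [(236, ((167.0), (184.0))), (240, ((157.5), (184.75))), (244, ((148.0), (185.75))), (248, ((138.5), (186.5))), (251, ((134.75),
50 [(236, ((166.25), (182.75))), (240, ((157.0), (183.5))), (244, ((147.75), (184.5))), (248, ((138.5), (185.25))), (251, ((134.75
51 [(236, ((165.5), (181.0))), (240, ((156.5), (182.0))), (244, ((147.5), (182.75))), (248, ((138.25), (183.75))), (251, ((134.75)
```

Emit:
drive_tool(
  deltas=[
    [0, 0, -0.04, 0],
    [0, 0, -0.04, 0],
    [0, 0, -0.03, 0],
    [0, 0, 0, 0],
    [0, 0, 0, 0],
    [0, 0, 0, 0],
  ],
)

```text
clock: 22.45
tool_pos: [0.575, -0.0061, 0.2747]
orientation: [-0.002, 0.78, 0.626, -0.001]
force: [-8.4, 2.0, 7.0]
grip_width: 0.0095
grasp_force: 39.6
```

```bash
python3 ang.py; python3 fit2.py | grep -E '^(obs|50|51)' | sed 's/np.float64//g' | cut -c1-130; python3 fit.py|tail -2; python3 fit3.py | grep -E '^(120|200|50)'
```

```text
t 22.45 F [-8.4104  2.0462  6.9517] w 0.009505675259019209 g 39.62854743003845 s -0.14524857958288892 h 0.17468276686904907 lat 0.005440397049296723
0.006 angle 50.2082930666134 radius 0.2318262541523327
0.008 angle 50.5159202664191 radius 0.23338839555937255
0.01 angle 50.819448142205694 radius 0.23495717535171032
obs [(236, ((169.0), (181.0))), (240, ((160.0), (182.0))), (244, ((150.0), (184.0))), (248, ((140.0), (184.0))), (251, ((137.0), (
50 [(236, ((166.25), (182.75))), (240, ((157.0), (183.5))), (244, ((147.75), (184.5))), (248, ((138.5), (185.25))), (251, ((134.75
51 [(236, ((165.5), (181.0))), (240, ((156.5), (182.0))), (244, ((147.5), (182.75))), (248, ((138.25), (183.75))), (251, ((134.75)
1 [ 0.0013 -0.0003  0.0032  0.7968] deg 45.65232729135335 res [-0.8 -2.9  1.7 -2.7  0.6 -0.3 -1.6  0.4  0.7 -2.1 -0.8  0.   0.4 -0.1
  0.2]
120 first blue [335 336 337] 94
200 first blue [331 332 333] 84
50 off 0.0041 bar [277.9 268.1 277.7 161.3] edge n=-4 [325.  235.5 328.  172.9 331.4 101.5 334.3  40.8] n=+4 [336.1 238.9 339.9 174.8 344.3 101.4 348.1  38.8]Traceback (most recent call last):
  File "fit3.py", line 16, in <module>
    g=np.nonzero((v[r,255:320,1]<60)&(v[r,255:320,2]>88))[0]+255; print("  bar",g[0],g[-1])
                                                                                ~^^^
IndexError: index 0 is out of bounds for axis 0 with size 0
```

The two TCP estimates and the top view put the lid at 49.6 to 50.7 degrees. I'll check that it stays still.

Emit:
drive_tool(
  deltas=[
    [0, 0, 0, 0],
    [0, 0, 0, 0],
    [0, 0, 0, 0],
    [0, 0, 0, 0],
    [0, 0, 0, 0],
    [0, 0, 0, 0],
    [0, 0, 0, 0],
    [0, 0, 0, 0],
  ],
)

```text
clock: 23.65
tool_pos: [0.575, -0.0062, 0.2747]
orientation: [-0.002, 0.78, 0.626, -0.001]
force: [-9.4, 2.4, 6.7]
grip_width: 0.0102
grasp_force: 39.6
```

```bash
python3 ang.py; python3 fit2.py | grep -E '^obs' | sed 's/np.float64//g' | cut -c1-130; python3 -c "
from h import *
f=grab_frame('scene')
for t in('lap_ring','spool','valve_cap','dial','wrench'):
    for d in cut_out('scene',t)[:3]: print(t,round(d['p'],2),cen(d['region']).round(1))"
```

```text
t 23.65 F [-9.3994  2.4066  6.7335] w 0.010195879284233458 g 39.629162549972534 s -0.14523454628572272 h 0.1747112978489561 lat 0.005426036759721299
0.006 angle 50.215413829399566 radius 0.2318397002350414
0.008 angle 50.52297554414515 radius 0.23340199612786022
0.01 angle 50.826438646165506 radius 0.23497092796315358
obs [(236, ((169.0), (181.0))), (240, ((160.0), (182.0))), (244, ((150.0), (184.0))), (248, ((140.0), (184.0))), (251, ((137.0), (
lap_ring 0.75 [393.4 183.5]
lap_ring 0.62 [231.3 306.9]
lap_ring 0.56 [187.8 210.4]
spool 0.92 [428.9 234.4]
valve_cap 0.89 [147.9 253.6]
valve_cap 0.28 [157.2 177.7]
dial 0.56 [155.5 177.8]
wrench 0.55 [313.6 311.6]
```

The lid is steady, the ring is on the pad and the other things haven't moved, so I'm handing in.

```bash
python3 -c "
from cell import env
print(env.hand_in())"
```

```text
the job is handed in; nothing more can be done
None
```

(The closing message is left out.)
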